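Refit the missing hob knob from the spares drawer and hold it pressed in

ROBOT

A 7-joint arm with a two-finger parallel gripper is mounted at the origin on the work surface. World frame = base frame: x ahead of the robot, y to its left, z up, the work surface at z = 0. Lengths are in m, angles in rad, forces in N, time in s.
With the tool pointing down it reaches from about 0.425 to 0.875 m from the base axis. Payload 4.7 kg.
Tool frame: the origin (TCP) lies at the centre of the arm's flange, where the gripper is bolted on; the fingertips stand 173 mm ahead of it and the grasp point (between the pads) lies 155 mm ahead of it; x points along the fingers, y is the direction in which the jaws open and shut, and the axes are right-handed (so a half turn about x gives the same grasp; the last joint's range is limited). The gripper opens to 85 mm and grips with 20 to 120 N. Pads are 22 mm wide; open, the fingers measure 114 mm over their backs; the gripper's body (76 mm by 85 mm) begins 54 mm behind the grasp point. The pads swing forward as they close: fully open they stand 13 mm farther back than shut.
Start: joints at [1.224, 0.321, -0.07, 1.45, 0.023, 1.371, -0.057], TCP at [0.229, -0.608, 0.405] pointing down, gripper open.
Joint ranges: [-2.86, 2.86], [-0.3, 2.09], [-1.38, 1.24], [0.06, 2.45], [-1.56, 4.7], [0.09, 2.05], [-2.69, 2.69]. Speed limits (rad/s): [2.57, 2.57, 3.14, 3.14, 3.14, 3.14, 3.14].

INTERFACE

Orientations are given as a unit quaternion [x, y, z, w].
In Python, from cell import ctrl gives the robot as it stands. The module is installed in compiled form; this text tells all that it offers.
- The arm moves only by the tool send_rows, never from a script. Its argument "moves" is a list of rows, each a list of 7 numbers: the shift along the world's x, y, z in units of 100 mm (1.0 is 100 mm), then the turn, a rotation vector about the world's x, y, z in units of 180 degrees (1.0 is 180 degrees), then the opening, from 0 (shut) to 1 (fully open). In form: [[x, y, z, wx, wy, wz, claw], ...]. A call has 1 to 12 rows; each row is the pose to reach, as a shift and turn from the pose measured when the call began, turning the shorter way round; what a row does not reach only later rows make up. A row lasts 1/12 s, in which the tool goes at most 41.7 mm and 7.16 degrees, less where a joint would pass 70% of its speed; a pose out of reach is approached as far as the arm can. A call with a number of a shift or a turn outside -1 to 1 is refused whole. A call with a gripper value outside its range is refused whole. The fingers move at their own pace and stop on an object; the grip force is fixed at half the most. Time passes only in rows, so rows that repeat a pose let the fingers close. It gives the time, the measured TCP pose, the force and the opening at its end, in the units of the state.
- ctrl.observe(): the state, without advancing time (a new reading comes with each control period).
- ctrl.camera(name): name is "scene" or "top"; returns the picture (480x640x3 uint8, red, green, blue); there is no depth.
- ctrl.camera_model(name): a dict with "fx", "fy", "cx", "cy" (pixels), "origin" and "rotation" of the camera in the world. Camera axes: x right, y down, z forward; pixel columns grow to the right and rows downward; lengths in m; the calibration is good to about 2 mm. A picture is of the moment at which its call begins. camera_model takes no time and is no camera call.
- ctrl.close_job(): hands the job in, once; it reports no verdict.
The state is a dict: "time_s": time; "joint_pos": joint angles; "joint_vel": joint speeds; "tau": joint torques, N m; "ee_pos": TCP position; "tcp_rot": TCP orientation; "force": force on the tool from outside, world axes, zero at the start; "ft_torque": the same for the moment, N m; "width": finger opening in m.
Only numpy, scipy, OpenCV 4.12 (cv2) and the standard library are available. Lean on these libraries where they do the work, as an engineer would, in place of code of your own. Each camera call takes 0.05 s, during which the arm holds its last target.

TASK

One control knob of the small two-ring hob is missing. Pull the spares drawer out to its stop and leave it there, take the spare knob out of it, turn it so that the flat in its bore matches the flat on the bare D-shaped shaft, push it fully home on the shaft and go on pressing it down against the shaft's spring to the bottom: finish while still holding the knob pressed in, do not let go. Leave the spray bottle, the jar, the brush and the tin where they are.

Things in the scene. Friction and masses are not known exactly. Their poses are not given: they have to be found in the camera images.
- cabinet: white steel cabinet with a grey drawer front, 220 deep (x) x 280 wide (y) x 95 mm high, origin at the centre of its underside on the table, front facing -x. Its one drawer is 238 mm wide inside, walls up to 73 mm and floor at 22 mm above the table. In it: the spare knob near the middle of the width, a small spanner along the +y wall and a flat round burner cap by the -y wall
- cabinet_drawer0_handle (a point): middle of the drawer's handle, a level steel bar 11 mm thick and 120 mm long along this frame's y, 35 mm in front of the drawer's front and 57 mm above the table. The frame is the drawer's: +x points into the cabinet; pull along -x
- cabinet_drawer0 (a joint): how far the drawer is pulled out (m): 0 shut, 0.150 at its stop; it slides with about 1 N of friction and stays where it is left
- knob: spare knob, black plastic, upright on the drawer's floor; origin at the centre of its underside, z up its axis. Skirt 40 mm in diameter, 18 high; on it a grip bar 12 mm thick in y, up to z = 40, sides parallel from x = -17 to 14, pointed end at x = 23.5. Below a D-bore 15 mm deep, 15.4 in diameter, its flat 2.7 mm from the axis on the +x (pointed) side; chamfered mouth. 30 to 65 g
- knob_point (a point): top of the pointed end of the spare knob's grip bar, 23.5 mm from the knob's axis on the side of the bore's flat, 40 mm above its underside
- hob: two-ring hob, 460 deep (x) x 300 wide (y) x 85 mm high, origin at the centre of its underside. Near its -x edge two valves stand 130 mm apart along y: one carries a fitted knob like the spare, the other is the bare D-shaft. Behind them pan supports reach 31 mm above its top
- spindle_tip (a point): top centre of the bare upright brass D-shaft on the hob: 14 mm in diameter, one flat 2 mm from the axis on this frame's +x side, chamfered tip; it stands 23 mm out of a steel collar (28 mm in diameter, 6 mm high) on the hob's top and does not turn. With the knob fully home, the knob's underside is 15 mm below this point
- spindle (a joint): how far the D-shaft is pushed down into the hob (m): 0 at rest, 0.006 at the bottom; a spring pushes it up with 5 N at rest and 8 N at the bottom
- spray_bottle: bystander: turquoise spray bottle, 74 mm in diameter, 241 mm high, beside the hob; origin at the centre of its underside
- jar: bystander: clear closed jar with a red screw lid, 64 mm in diameter, 108 mm high, standing between the cabinet and the hob; origin at the centre of its underside
- bottle_brush: bystander: white bottle brush, 300 mm long along its x, 40 mm high, lying on the table in front of the hob; origin on the table under its middle
- tin: bystander: low metal tin, 70 mm in diameter, 45 mm high, on top of the cabinet; origin at the centre of its underside

How it is judged:
By the outcome, as a careful person would: the job done as asked, in the order asked, and still so for the second after the job is handed in, while the arm keeps its last pose, push and grip.
It also fails if it takes over 58 s, if anything falls off the work surface, if the arm or the gripper's body presses on something with over 40 N, if the wrist force passes 120 N, or if a joint passes its speed limit or range.

## Working session

There is one attempt and no reset: what is moved stays moved. The work goes in short steps, Python scripts to look and compute and a tool call to move; the robot and the scene stay as the last step left them, time stands still between calls to the robot, and variables do not carry over. Pictures are saved under pics/ and viewed, and the job is handed in when it is done.

Besides the shell and the picture viewer there is one more tool, called in YAML: its name, and indented under it one key for each argument. send_rows: Moves the arm, as the interface text tells. Shifts and turns lie within -1 to 1; 1 stands for 100 mm of shift or 180 degrees of turn. Its arguments: {"type":"object","properties":{"moves":{"type":"array"}},"required":["moves"]}

```bash
mkdir -p pics; python3 - <<'E'
from cell import ctrl
import cv2
for n in ("scene","top"):
    im=ctrl.camera(n); cv2.imwrite(f"pics/{n}0.png",im[:,:,::-1]); print(n,ctrl.camera_model(n))
print(ctrl.observe())
E
```

```text
scene {'fx': 541.3175410945512, 'fy': 541.3175410945512, 'cx': 317.8118421200083, 'cy': 240.08639935118373, 'origin': array([ 1.41739081, -0.65862035,  0.76899091]), 'rotation': array([ 0.76800306,  0.43900615, -0.23834172, -0.40079686])}
top {'fx': 434.9746783265321, 'fy': 434.9746783265321, 'cx': 323.1518929287099, 'cy': 246.15497789638968, 'origin': array([ 0.39258011, -0.13335838,  1.33607405]), 'rotation': array([ 0.714144  , -0.69798339,  0.04713045, -0.02441809])}
{'time_s': 0.1, 'joint_pos': array([ 1.22409846,  0.32174578, -0.07009135,  1.4515352 ,  0.02262215,
        1.37076879, -0.05690627]), 'joint_vel': array([ 0.00055267, -0.00310138,  0.00029409, -0.00228032, -0.00128133,
       -0.00054733, -0.00082495]), 'tau': array([ 6.30510658e-04, -4.94878685e+01, -3.83555358e-01, -3.15209877e+01,
        1.29938114e-02,  7.44954217e-03,  4.52902884e-05]), 'ee_pos': array([ 0.22937324, -0.60799978,  0.40374361]), 'tcp_rot': array([-0.69548564, -0.12745427,  0.6957738 , -0.12630892]), 'force': array([-0.6334363 , -0.11147594,  0.57466987]), 'ft_torque': array([-0.02255637, -0.02509969,  0.00924609]), 'width': 0.08539105485351024}
```

View pics/scene0.png

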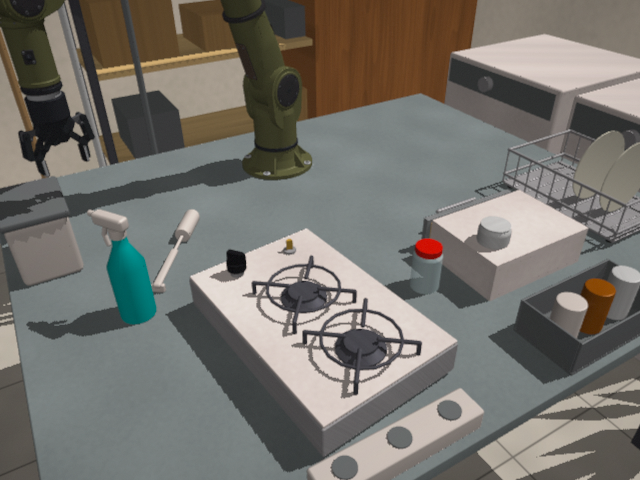

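View pics/top0.png

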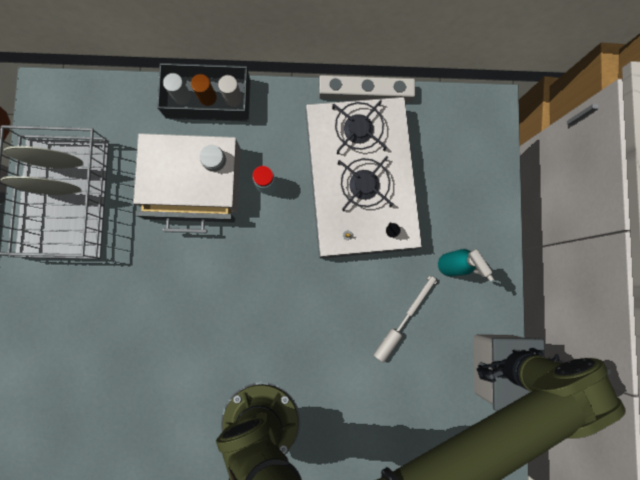

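The top view shows the cabinet at about (186,172), its handle at (186,230), the bare shaft at (348,235), the fitted knob at (393,230) and the jar at (263,176). I'll enlarge these areas next.

```bash
cat > h.py <<'E'
from cell import ctrl
import cv2, numpy as np
from scipy.spatial.transform import Rotation as R
def ray(n,uv):
    m=ctrl.camera_model(n); d=np.array([(uv[0]-m['cx'])/m['fx'],(uv[1]-m['cy'])/m['fy'],1.])
    return m['origin'],R.from_quat(m['rotation']).apply(d)
def onz(n,uv,z):
    o,d=ray(n,uv); return o+d*(z-o[2])/d[2]
def proj(n,p):
    m=ctrl.camera_model(n); c=R.from_quat(m['rotation']).inv().apply(np.array(p)-m['origin'])
    return np.array([m['fx']*c[0]/c[2]+m['cx'],m['fy']*c[1]/c[2]+m['cy']])
def tri(a,b):
    (o1,d1),(o2,d2)=ray("scene",a),ray("top",b)
    A=np.c_[d1,-d2]; s=np.linalg.lstsq(A,o2-o1,rcond=None)[0]
    p,q=o1+s[0]*d1,o2+s[1]*d2
    return (p+q)/2,np.linalg.norm(p-q)
E
python3 - <<'E'
import cv2
def c(n,x,y,w,h,k,o):
    im=cv2.imread(f"pics/{n}0.png")[y:y+h,x:x+w]; cv2.imwrite(o,cv2.resize(im,None,fx=k,fy=k,interpolation=cv2.INTER_CUBIC))
c("top",125,125,130,120,6,"pics/c1.png"); c("top",305,200,130,65,6,"pics/c2.png"); c("scene",210,225,100,60,8,"pics/c3.png"); c("scene",405,180,190,120,4,"pics/c4.png")
E
```

```text
(no output)
```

View pics/c1.png

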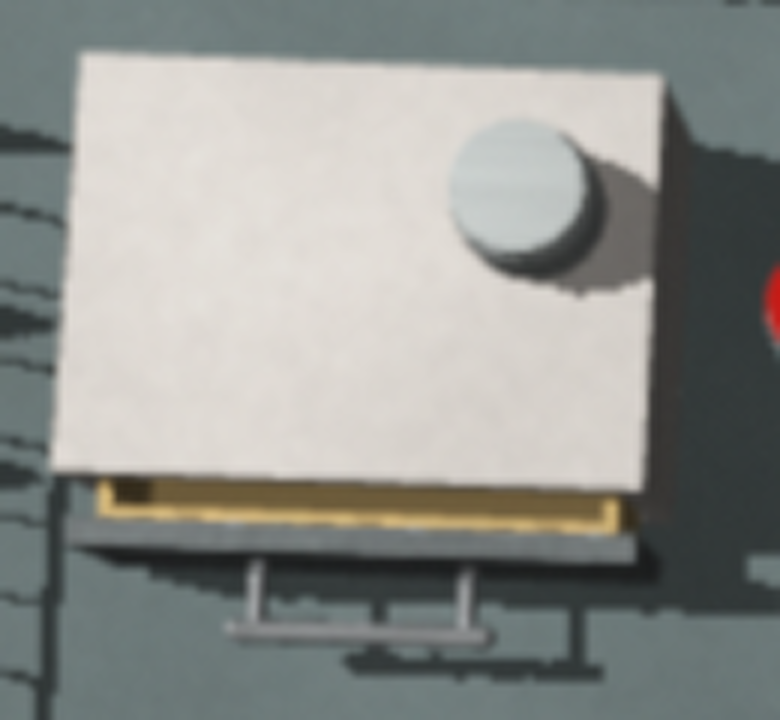

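View pics/c2.png

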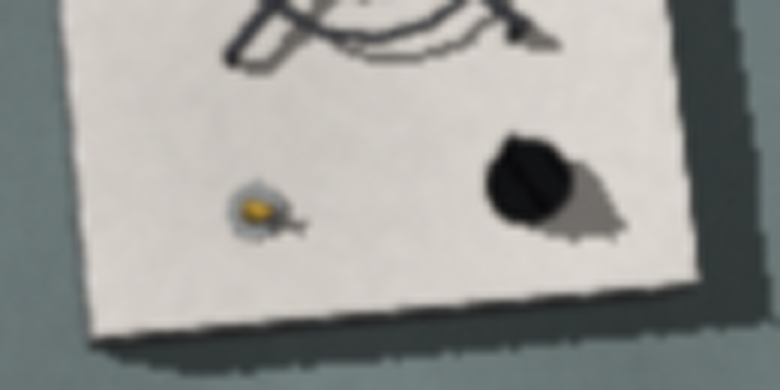

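View pics/c3.png

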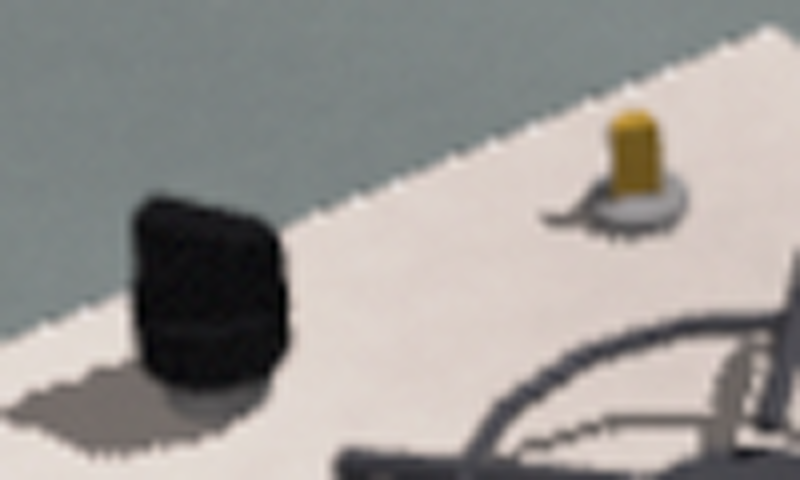

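View pics/c4.png

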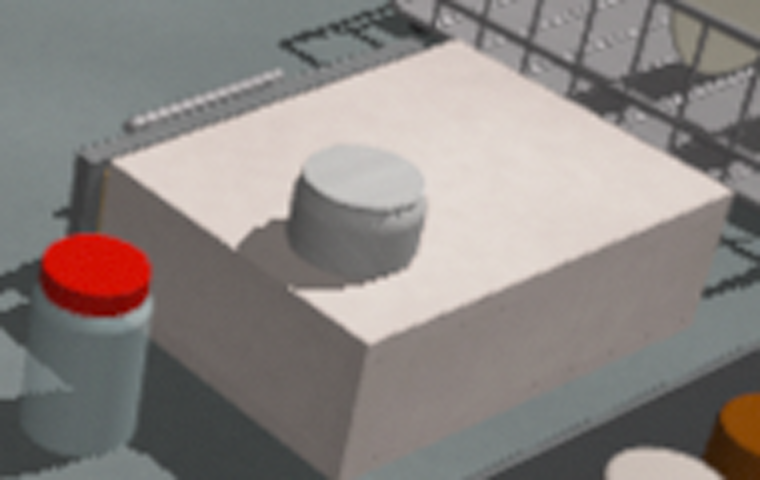

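```bash
python3 - <<'E'
from h import *
np.set_printoptions(precision=4,suppress=True)
t=lambda u,v:(125+u/6,125+v/6)
k=lambda u,v:(305+u/6,200+v/6)
print("cab corners top z.095")
for p in [(80,52),(663,76),(642,490),(52,470)]: print(onz("top",t(*p),.095))
print("drawer front top edges z~.0.08?",onz("top",t(68,528),.085),onz("top",t(636,552),.085))
print("handle ends",onz("top",t(228,629),.0625),onz("top",t(488,637),.0625))
hs=[(405+130/4,180+124/4),(405+282/4,180+72/4)]
print("handle tri",tri(hs[0],t(488,637)),tri(hs[1],t(228,629)))
print("hob front corners",onz("top",k(92,338),.085),onz("top",k(698,283),.085))
print("hob tri?", tri((210+770/8,225+25/8),k(92,338)))
st=k(257,211); print("shaft",onz("top",st,.114), tri((210+635/8,225+116/8),st))
print("collar",onz("top",k(257,211),.091))
print("knob fitted", onz("top",k(529,182),.1))
print("jar lid",onz("top",(263,176),.108),"tin",onz("top",t(520,187),.14))
a=cv2.imread("pics/top0.png")[228:243,340:357]
print("brass top (R-B)");print(a[:,:,2].astype(int)-a[:,:,0])
print("R");print(a[:,:,2])
a=cv2.imread("pics/scene0.png")[236:256,280:300]
print("scene R-B");print(a[:,:,2].astype(int)-a[:,:,0]);print(a[:,:,2])
E
```

```text
cab corners top z.095
[0.8342 0.3719 0.095 ]
[0.8316 0.0911 0.095 ]
[0.6268 0.0927 0.095 ]
[0.6287 0.372  0.095 ]
drawer front top edges z~.0.08? [0.6027 0.3667 0.085 ] [0.5983 0.0961 0.085 ]
handle ends [0.5588 0.2958 0.0625] [0.5582 0.1702 0.0625]
handle tri (array([0.5591, 0.1717, 0.059 ]), np.float64(0.0017316149022289578)) (array([0.56  , 0.298 , 0.0588]), np.float64(0.002164525934798811))
hob front corners [ 0.4905 -0.1647  0.085 ] [ 0.5242 -0.4585  0.085 ]
hob tri? (array([ 0.4906, -0.1646,  0.084 ]), np.float64(0.00044643869082152787))
shaft [ 0.5503 -0.2408  0.114 ] (array([ 0.5508, -0.2397,  0.1139]), np.float64(0.002395023756219347))
collar [ 0.5532 -0.2428  0.091 ]
knob fitted [ 0.5694 -0.3728  0.1   ]
jar lid [0.7161 0.0056 0.108 ] tin [0.7601 0.1471 0.14  ]
brass top (R-B)
[[ 11  10  10  11  10  10  10  10  10  10  10  11  11  11  10  10  11]
 [ 11  11  10  11  10  10  10   9   9  11  11  11  10  11  11  11  11]
 [ 11  11  11  11   9   7   6   5   5   8  10  11  10  11  11  11  11]
 [ 11  10  10   9   6   2  -2  -3  -2   1   6   9  10  11  12  11  11]
 [ 11  11  10   6 
[... 4543 characters left out ...]
 213 217
  217 218]
 [218 219 219 175 105  78  92 107 107 109 108 103 122 146 152 166 203 217
  217 216]
 [219 219 196 123  77  76  90 116 127 129 126 122 136 149 153 146 199 217
  217 218]
 [220 197 138  89  96 112 119 140 151 153 153 153 153 153 150 141 198 217
  218 216]
 [187 140 109  92 104 128 143 151 154 154 155 151 146 138 131 152 200 216
  215 212]
 [109 109 111 101  84  90 111 126 130 131 130 126 119 108 125 182 213 215
  214 212]
 [163 165 166 129 100  92  88  86  86  87  86  89 114 120 168 207 215 214
  214 214]
 [215 216 217 183 165 161 121 142 116 122 150 157 174 177 202 214 216 214
  215 213]
 [215 214 216 216 217 215 182 200 180 185 207 213 213 214 213 214 214 215
  214 213]]
```

```bash
python3 - <<'E'
from h import *
np.set_printoptions(precision=4,suppress=True)
for s in (-.05,-.08,-.11,-.14,-.17):
  o=[]
  for z,v in ((.091,249.5),(.114,240.5)):
    a=onz("scene",(287,v),z);b=onz("scene",(291,v+4*s),z);d=b-a
    n=np.degrees(np.arctan2(-d[0],d[1])) # normal yaw for y-axis along d
    o.append(n)
  print(s,o)
# long frame mean
S=np.mean([ctrl.camera("scene").astype(float) for _ in range(4)],0)
T=np.mean([ctrl.camera("top").astype(float) for _ in range(4)],0)
np.save("S.npy",S);np.save("T.npy",T)
rb=(S[:,:,0]-S[:,:,2])
for c in range(286,293):
  print(c, rb[246:252,c].sum()/76, rb[236:246,c].round(0), S[236:246,c,0].round())
E
```

```text
-0.05 [np.float64(-26.25820302686293), np.float64(-26.17930892466361)]
-0.08 [np.float64(-23.291249240698978), np.float64(-23.140924993557597)]
-0.11 [np.float64(-20.346054170226157), np.float64(-20.12619130151028)]
-0.14 [np.float64(-17.437693516028645), np.float64(-17.151242465815557)]
-0.17 [np.float64(-14.58011655010162), np.float64(-14.230940931770524)]
286 1.875 [ 6. 18. 20. 37. 66. 58. 46. 41. 36. 37.] [167. 214. 220. 214. 188. 153. 141. 148. 158. 158.]
287 3.5953947368421053 [ 11.  19.  33.  78. 121.  96.  80.  80.  79.  78.] [189. 220. 217. 207. 182. 133. 113. 112. 112. 112.]
288 3.476973684210526 [ 10.  20.  41. 107. 127.  88.  77.  78.  77.  75.] [225. 220. 210. 197. 178. 125. 108. 110. 109. 108.]
289 3.4046052631578947 [ 14.  20.  42. 110. 120.  86.  79.  80.  78.  77.] [226. 221. 209. 190. 169. 123. 110. 111. 111. 109.]
290 3.263157894736842 [ 18.  19.  46. 111. 112.  85.  77.  76.  78.  77.] [222. 220. 214. 191. 157. 119. 110. 109. 110. 109.]
291 3.0526315789473686 [19. 19. 28. 54. 90. 78. 76. 76. 76. 76.] [220. 220. 218. 200. 154. 112. 108. 108. 108. 108.]
292 2.0098684210526314 [19. 20. 20. 26. 34. 37. 43. 51. 50. 48.] [219. 220. 220. 216. 195. 173. 164. 150. 149. 144.]
```

```bash
cat >> h.py <<'E'
def yawtool(q): # yaw of the tool y axis (jaws), tilt of the x axis
    m=R.from_quat(q).as_matrix(); return np.degrees(np.arctan2(m[1,1],m[0,1])), m[:,0]
def down(yaw): # tool x down, tool y at yaw (deg)
    a=np.radians(yaw); x=np.array([0,0,-1.]); y=np.array([np.cos(a),np.sin(a),0]); return R.from_matrix(np.c_[x,y,np.cross(x,y)])
def plan(pos,yaw): # tcp goal
    s=ctrl.observe(); r=(down(yaw)*R.from_quat(s['tcp_rot']).inv()).as_rotvec()/np.pi
    print("t",round(s['time_s'],2),"pos",s['ee_pos'].round(4),"F",s['force'].round(1),"w",round(s['width'],4),"yaw,x",yawtool(s['tcp_rot']),"j",s['joint_pos'].round(2))
    print("need shift/100mm",((np.array(pos)-s['ee_pos'])/.1).round(3),"turn",r.round(4))
E
python3 - <<'E'
from h import *
np.set_printoptions(precision=4,suppress=True)
plan((.559,.234,.212),0)
plan((.559,.234,.212),180)
print("spray",onz("top",(455,263),.15),onz("top",(487,268),.23))
S=np.load("S.npy");T=np.load("T.npy")
# collar: low saturation within patch
p=T[226:246,336:360]; rb=p[:,:,0]-p[:,:,2]; 
m=(rb<6)|(rb>15); vs,us=np.nonzero(m); print("collar+brass centroid",us.mean()+336,vs.mean()+226,us.min()+336,us.max()+336,vs.min()+226,vs.max()+226)
w=np.clip(rb-12,0,None); U,V=np.meshgrid(np.arange(336,360),np.arange(226,246)); 
c=np.array([(w*U).sum(),(w*V).sum()])/w.sum(); print("brass",c)
C=np.cov(np.c_[U.ravel(),V.ravel()].T,aweights=w.ravel()); e,v=np.linalg.eigh(C);print(e,v[:,1])
for q in (c,): 
  d=onz("top",q+v[:,1],.11)-onz("top",q,.11); print(d, "normal yaw",np.degrees(np.arctan(-d[0]/d[1])))
k=S[225:290,210:262]; d=(k.max(2)<45); vs,us=np.nonzero(d); print("fitted bbox scene",us.min()+210,us.max()+210,vs.min()+225,vs.max()+225)
k=T[215:245,375:412]; d=(k.max(2)<60); vs,us=np.nonzero(d); print("fitted top",us.mean()+375,vs.mean()+215,us.min()+375,us.max()+375,vs.min()+215,vs.max()+215)
for z in (.1,.117,.139): print(onz("top",(us.mean()+375,vs.mean()+215),z))
E
```

```text
t 0.5 pos [ 0.2294 -0.6082  0.4047] F [-0.4 -0.5 -0.2] w 0.0855 yaw,x (np.float64(-69.32692911273504), array([-0.0001, -0.    , -1.    ])) j [ 1.22  0.32 -0.07  1.45  0.02  1.37 -0.06]
need shift/100mm [ 3.296  8.422 -1.927] turn [ 0.     -0.      0.3851]
t 0.5 pos [ 0.2294 -0.6082  0.4047] F [-0.4 -0.5 -0.2] w 0.0855 yaw,x (np.float64(-69.32692911273504), array([-0.0001, -0.    , -1.    ])) j [ 1.22  0.32 -0.07  1.45  0.02  1.37 -0.06]
need shift/100mm [ 3.296  8.422 -1.927] turn [-0.     -0.     -0.6149]
spray [ 0.4758 -0.5351  0.15  ] [ 0.4592 -0.5912  0.23  ]
collar+brass centroid 347.30434782608694 234.71014492753622 343 352 230 239
brass [347.3166 234.5564]
[0.8046 1.7083] [-0.9896 -0.1437]
[0.0003 0.0028 0.    ] normal yaw -6.859987676510556
fitted bbox scene 227 255 250 289
fitted top 392.7260273972603 229.87671232876713 386 399 223 236
[ 0.5707 -0.3715  0.1   ]
[ 0.5683 -0.3682  0.117 ]
[ 0.5651 -0.364   0.139 ]
```

The shaft flat's yaw comes out at about -17° to -21°. The handle triangulates at z≈0.059, which fits. I'll move over to the handle now.

send_rows:
  moves:
    - [0.15, 0.35, 0, 0, 0, 0.03, 1]
    - [0.35, 0.7, 0, 0, 0, 0.065, 0.6]
    - [0.5, 1, 0, 0, 0, 0.1, 0.3]
    - [0.5, 1, 0, 0, 0, 0.1, 0.3]

```text
time_s: 0.83
ee_pos: [0.2849, -0.502, 0.4053]
tcp_rot: [0.667, 0.24, -0.664, 0.238]
force: [2.0, -0.0, 0.6]
width: 0.0516
```

send_rows:
  moves:
    - [0.25, 0.35, 0, 0, 0, 0.03, 0.3]
    - [0.5, 0.7, 0, 0, 0, 0.06, 0.3]
    - [0.7, 1, 0, 0, 0, 0.1, 0.3]
    - [0.7, 1, 0, 0, 0, 0.1, 0.3]

```text
time_s: 1.17
ee_pos: [0.3604, -0.3951, 0.406]
tcp_rot: [0.62, 0.346, -0.615, 0.344]
force: [1.4, 1.0, 1.1]
width: 0.0257
```

send_rows:
  moves:
    - [0.25, 0.35, 0, 0, 0, 0.03, 0.3]
    - [0.5, 0.7, 0, 0, 0, 0.06, 0.3]
    - [0.7, 1, 0, 0, 0, 0.1, 0.3]
    - [0.7, 1, 0, 0, 0, 0.1, 0.3]

```text
time_s: 1.5
ee_pos: [0.4349, -0.2877, 0.4068]
tcp_rot: [0.557, 0.443, -0.548, 0.44]
force: [0.8, -0.2, 0.8]
width: 0.0256
```

send_rows:
  moves:
    - [0.15, 0.35, 0, 0, 0, 0.03, 0.3]
    - [0.3, 0.7, 0, 0, 0, 0.06, 0.3]
    - [0.4, 1, 0, 0, 0, 0.08, 0.3]
    - [0.4, 1, 0, 0, 0, 0.08, 0.3]

```text
time_s: 1.83
ee_pos: [0.4775, -0.18, 0.4075]
tcp_rot: [0.495, 0.512, -0.484, 0.508]
force: [0.4, -0.1, 1.2]
width: 0.0257
```

send_rows:
  moves:
    - [0.1, 0.35, 0, 0, 0, 0, 0.3]
    - [0.2, 0.7, 0, 0, 0, 0, 0.3]
    - [0.3, 1, 0, 0, 0, 0, 0.3]
    - [0.3, 1, 0, 0, 0, 0, 0.3]

```text
time_s: 2.17
ee_pos: [0.5089, -0.0728, 0.4083]
tcp_rot: [0.494, 0.515, -0.481, 0.51]
force: [0.6, 0.6, -0.1]
width: 0.0257
```

send_rows:
  moves:
    - [0.1, 0.35, 0, 0, 0, 0, 0.3]
    - [0.2, 0.7, 0, 0, 0, 0, 0.3]
    - [0.3, 1, 0, 0, 0, 0, 0.3]
    - [0.3, 1, 0, 0, 0, 0, 0.3]

```text
time_s: 2.5
ee_pos: [0.5396, 0.0341, 0.409]
tcp_rot: [0.493, 0.517, -0.477, 0.511]
force: [-0.9, 0.5, 1.1]
width: 0.0257
```

send_rows:
  moves:
    - [0.1, 0.35, 0, 0, 0, 0, 0.3]
    - [0.2, 0.7, 0, 0, 0, 0, 0.3]
    - [0.2, 1, 0, 0, 0, 0, 0.3]
    - [0.2, 1, 0, 0, 0, 0, 0.3]

```text
time_s: 2.83
ee_pos: [0.5586, 0.1407, 0.4094]
tcp_rot: [0.492, 0.521, -0.473, 0.512]
force: [-1.0, 1.5, -0.1]
width: 0.0255
```

```bash
python3 - <<'E'
from h import *
np.set_printoptions(precision=4,suppress=True)
plan((.559,.234,.212),0)
E
```

```text
t 2.83 pos [0.5586 0.1407 0.4094] F [-1.   1.5 -0.1] w 0.0255 yaw,x (np.float64(3.839995895697081), array([ 0.0094,  0.0279, -0.9996])) j [ 0.4   0.23 -0.79  1.62  0.15  1.34 -0.34]
need shift/100mm [ 0.004  0.933 -1.974] turn [-0.0088  0.0033 -0.0214]
```

send_rows:
  moves:
    - [0, 0.35, -0.3, -0.009, 0.003, -0.021, 0.3]
    - [0, 0.7, -0.6, -0.009, 0.003, -0.021, 0.3]
    - [0, 0.93, -0.9, -0.009, 0.003, -0.021, 0.3]
    - [0, 0.93, -1, -0.009, 0.003, -0.021, 0.3]
    - [0, 0.93, -1, -0.009, 0.003, -0.021, 0.3]
    - [0, 0.93, -1, -0.009, 0.003, -0.021, 0.3]

```text
time_s: 3.33
ee_pos: [0.5589, 0.2326, 0.3086]
tcp_rot: [-0.499, -0.5, 0.501, -0.5]
force: [0.9, -0.2, 1.0]
width: 0.0257
```

```bash
python3 - <<'E'
from h import *
np.set_printoptions(precision=4,suppress=True)
plan((.559,.234,.212),0)
cv2.imwrite("pics/s1.png",ctrl.camera("scene")[:,:,::-1])
E
```

```text
t 3.33 pos [0.5589 0.2326 0.3086] F [ 0.9 -0.2  1. ] w 0.0257 yaw,x (np.float64(0.03841882351586409), array([-0.0013, -0.0021, -1.    ])) j [ 0.19  0.39 -0.78  1.66  0.29  1.21 -0.65]
need shift/100mm [ 0.001  0.014 -0.966] turn [ 0.0007 -0.0004 -0.0002]
```

View pics/s1.png

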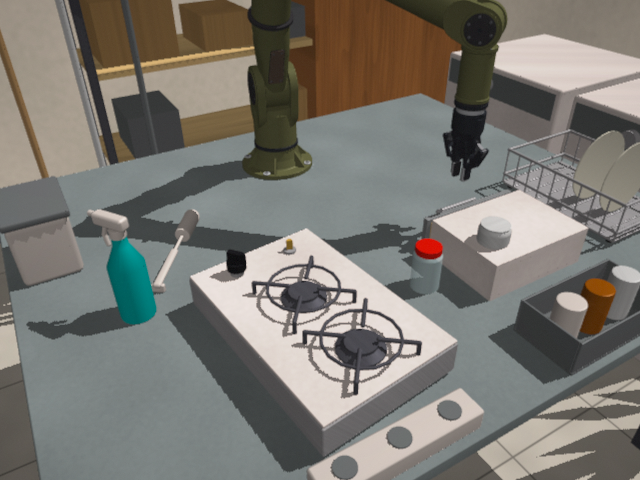

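The gripper hangs above the handle, with its fingers at about (465,165). Next I'll go down and grip.

send_rows:
  moves:
    - [0, 0.01, -0.3, 0, 0, 0, 0.3]
    - [0, 0.01, -0.6, 0, 0, 0, 0.3]
    - [0, 0.01, -0.8, 0, 0, 0, 0.3]
    - [0, 0.01, -0.95, 0, 0, 0, 0.3]
    - [0, 0.01, -0.95, 0, 0, 0, 0.3]
    - [0, 0.01, -0.95, 0, 0, 0, 0]
    - [0, 0.01, -0.95, 0, 0, 0, 0]
    - [0, 0.01, -0.95, 0, 0, 0, 0]
    - [0, 0.01, -0.95, 0, 0, 0, 0]

```text
time_s: 4.13
ee_pos: [0.5607, 0.2322, 0.2166]
tcp_rot: [0.501, 0.498, -0.5, 0.501]
force: [-0.1, -3.0, 5.8]
width: 0.0088
```

send_rows:
  moves:
    - [-0.15, 0, 0, 0, 0, 0, 0]
    - [-0.3, 0, 0, 0, 0, 0, 0]
    - [-0.45, 0, 0, 0, 0, 0, 0]
    - [-0.6, 0, 0, 0, 0, 0, 0]
    - [-0.75, 0, 0, 0, 0, 0, 0]
    - [-0.9, 0, 0, 0, 0, 0, 0]
    - [-0.95, 0, 0, 0, 0, 0, 0]
    - [-0.95, 0, 0, 0, 0, 0, 0]

```text
time_s: 4.8
ee_pos: [0.4643, 0.2329, 0.2166]
tcp_rot: [0.5, 0.498, -0.5, 0.501]
force: [-1.7, 1.7, -2.9]
width: 0.0087
```

```bash
python3 - <<'E'
from h import *
np.set_printoptions(precision=4,suppress=True)
plan((.428,.234,.214),0)
cv2.imwrite("pics/t2.png",ctrl.camera("top")[:,:,::-1])
E
```

```text
t 4.8 pos [0.4643 0.2329 0.2166] F [-1.7  1.7 -2.9] w 0.0087 yaw,x (np.float64(-0.05524379425686167), array([ 0.0034, -0.0026, -1.    ])) j [ 0.2   0.33 -0.8   1.95  0.29  0.98 -0.74]
need shift/100mm [-0.363  0.011 -0.026] turn [0.0008 0.0011 0.0003]
```

View pics/t2.png

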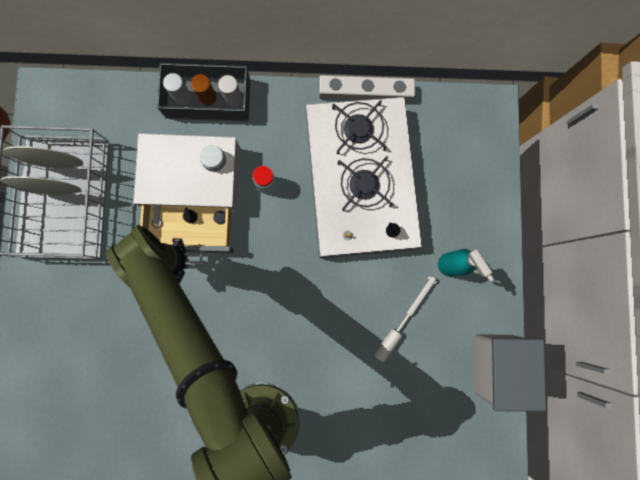

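The drawer is following the gripper; the knob shows at (190,215). I'll pull on gently to the stop.

send_rows:
  moves:
    - [-0.1, 0, 0, 0, 0, 0, 0]
    - [-0.2, 0, 0, 0, 0, 0, 0]
    - [-0.28, 0, 0, 0, 0, 0, 0]
    - [-0.32, 0, 0, 0, 0, 0, 0]
    - [-0.35, 0, 0, 0, 0, 0, 0]
    - [-0.37, 0, 0, 0, 0, 0, 0]
    - [-0.37, 0, 0, 0, 0, 0, 0]

```text
time_s: 5.43
ee_pos: [0.428, 0.233, 0.2166]
tcp_rot: [0.501, 0.498, -0.5, 0.501]
force: [1.0, 3.4, -4.1]
width: 0.0086
```

send_rows:
  moves:
    - [-0.02, 0, 0, 0, 0, 0, 0]
    - [-0.04, 0, 0, 0, 0, 0, 0]
    - [-0.06, 0, 0, 0, 0, 0, 0]
    - [-0.08, 0, 0, 0, 0, 0, 0]

```text
time_s: 5.77
ee_pos: [0.4253, 0.2321, 0.2169]
tcp_rot: [0.507, 0.496, -0.495, 0.503]
force: [28.2, 6.0, -33.3]
width: 0.0085
```

send_rows:
  moves:
    - [0, 0, 0, 0, 0, 0, 0]
    - [0, 0, 0, 0, 0, 0, 0.3]
    - [0, 0, 0, 0, 0, 0, 0.3]
    - [0, 0, 0, 0, 0, 0, 0.3]

```text
time_s: 6.1
ee_pos: [0.4252, 0.2321, 0.2171]
tcp_rot: [0.506, 0.496, -0.495, 0.503]
force: [-0.5, 0.4, 0.4]
width: 0.0257
```

```bash
python3 - <<'E'
from h import *
np.set_printoptions(precision=4,suppress=True)
plan((.428,.234,.314),0)
E
```

```text
t 6.1 pos [0.4252 0.2321 0.2171] F [-0.5  0.4  0.4] w 0.0257 yaw,x (np.float64(-0.16355868425529546), array([ 0.0186,  0.0036, -0.9998])) j [ 0.22  0.24 -0.84  2.04  0.23  0.93 -0.74]
need shift/100mm [0.028 0.019 0.969] turn [-0.0011  0.0059  0.0009]
```

send_rows:
  moves:
    - [0, 0, 0.25, 0, 0, 0, 0.3]
    - [0, 0, 0.6, 0, 0, 0, 0.3]
    - [0, 0, 0.95, 0, 0, 0, 0.3]
    - [0, -0.3, 1, 0, 0, 0, 0.4]
    - [0.1, -0.7, 1, 0, 0, 0, 0.4]
    - [0.2, -1, 1, 0, 0, 0, 0.4]

```text
time_s: 6.6
ee_pos: [0.4451, 0.1306, 0.3186]
tcp_rot: [0.506, 0.495, -0.495, 0.505]
force: [1.0, -0.5, -1.4]
width: 0.034
```

send_rows:
  moves:
    - [0.1, -0.4, 0.3, 0, 0, 0, 0.4]
    - [0.2, -0.8, 0.3, 0, 0, 0, 0.4]
    - [0.3, -1, 0.3, 0, 0, 0, 0.4]
    - [0.3, -1, 0.3, 0, 0, 0, 0.4]

```text
time_s: 6.93
ee_pos: [0.4766, 0.0236, 0.3496]
tcp_rot: [0.508, 0.491, -0.497, 0.503]
force: [0.1, 0.2, -0.7]
width: 0.0343
```

```bash
python3 - <<'E'
from h import *
np.set_printoptions(precision=4,suppress=True)
plan((.48,.0,.35),0)
a=ctrl.camera("top")[:,:,::-1];cv2.imwrite("pics/t3.png",a)
b=ctrl.camera("scene")[:,:,::-1];cv2.imwrite("pics/s3.png",b)
cv2.imwrite("pics/t3c.png",cv2.resize(a[190:290,125:255],None,fx=6,fy=6,interpolation=cv2.INTER_CUBIC))
cv2.imwrite("pics/s3c.png",cv2.resize(b[150:290,360:520],None,fx=4,fy=4,interpolation=cv2.INTER_CUBIC))
E
```

```text
t 6.93 pos [0.4766 0.0236 0.3496] F [ 0.1  0.2 -0.7] w 0.0343 yaw,x (np.float64(-0.6351450347127271), array([ 0.0231, -0.0023, -0.9997])) j [ 0.56  0.   -0.66  1.93  0.01  1.19 -0.12]
need shift/100mm [ 0.034 -0.236  0.004] turn [0.0007 0.0074 0.0035]
```

View pics/t3c.png

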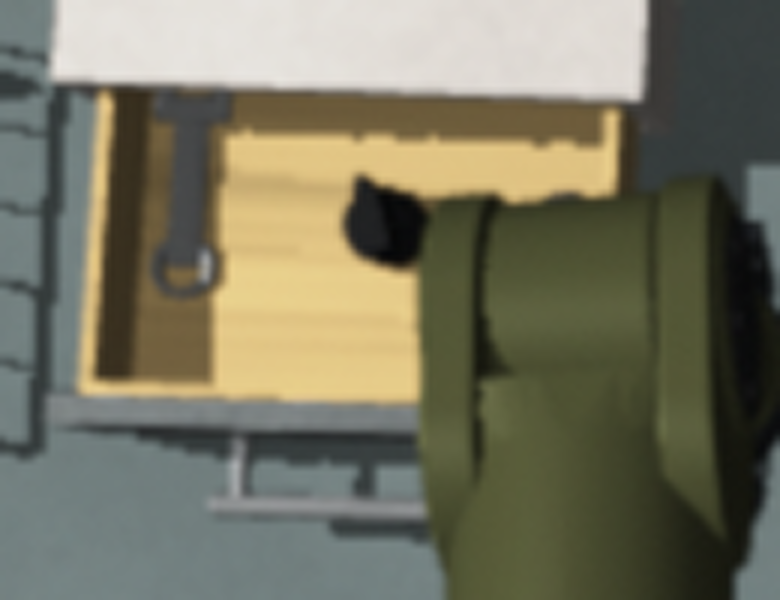

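View pics/s3c.png

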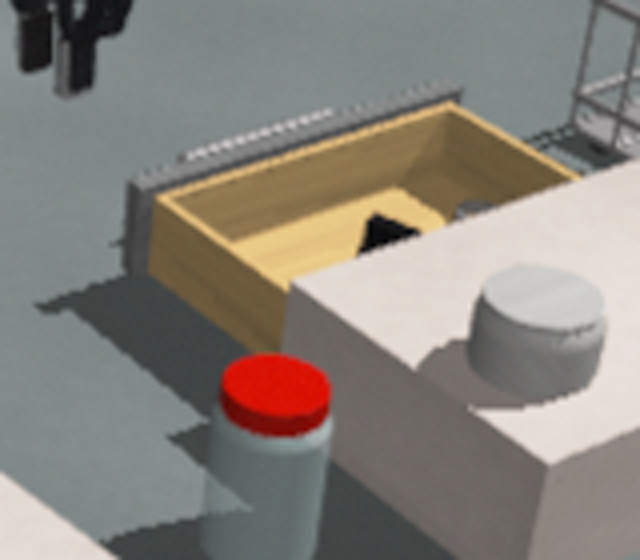

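send_rows:
  moves:
    - [0, -0.4, 0.1, 0, 0.007, 0, 0.4]
    - [0.05, -0.8, 0.1, 0, 0.007, 0, 0.4]
    - [0.05, -1, 0.1, 0, 0.007, 0, 0.4]
    - [0.05, -1, 0.1, 0, 0.007, 0, 0.4]

```text
time_s: 7.37
ee_pos: [0.4797, -0.074, 0.3586]
tcp_rot: [-0.502, -0.498, 0.503, -0.497]
force: [0.0, -0.2, 0.7]
width: 0.0342
```

```bash
python3 - <<'E'
from h import *
np.set_printoptions(precision=4,suppress=True,linewidth=200)
a=np.mean([ctrl.camera("top").astype(float) for _ in range(2)],0);np.save("T4.npy",a)
a=a[:,:,::-1]
c=a[210:240,175:205]
cv2.imwrite("pics/t4.png",cv2.resize(np.clip((c*2.5),0,255).astype(np.uint8),None,fx=20,fy=20,interpolation=cv2.INTER_CUBIC))
cv2.imwrite("pics/t4b.png",cv2.resize(a[190:290,125:255].astype(np.uint8),None,fx=6,fy=6,interpolation=cv2.INTER_CUBIC))
g=c.max(2).round().astype(int); print(g[8:26,5:25])
m=(c.max(2)<70); vs,us=np.nonzero(m); print(us.mean()+175,vs.mean()+210,us.min()+175,us.max()+175,vs.min()+210,vs.max()+210)
E
```

```text
[[224 224 224 218 203 197 211 222 224 225 225 225 225 225 225 225 224 224 225 224]
 [220 221 220 199 142 116 159 198 218 221 221 222 224 224 224 223 224 224 224 224]
 [210 211 209 178  87  46  64 126 180 186 194 209 218 219 221 223 222 223 223 222]
 [200 200 198 165  71  34  32  47  68  74 105 153 178 186 200 214 217 217 218 220]
 [203 204 199 161  60  34  34  27  17  16  28  46  61  86 136 179 183 186 200 218]
 [210 208 193 141  53  34  34  28  16   8  11  12  14  26  61  98 111 118 152 199]
 [215 207 168  81  38  34  34  30  20   9  10  12  12  13  24  55  89 102 113 149]
 [220 200 136  54  34  34  34  34  26  10  10  12  12  12  12  30  71 102 107 117]
 [222 194 110  43  34  34  34  34  28  13   9  12  12  12  12  18  60 101 111 114]
 [221 191 100  40  34  35  36  34  29  16   9  12  12  12  12  16  50  93 112 114]
 [218 194 116  46  35  35  35  34  31  21   8  10  12  12  11  14  49  91 110 112]
 [221 205 146  56  35  35  35  34  34  26   8  10  12  12  10  16  54  96 110 111]
 [225 221 188  92  40  36  35  34  32  25  10   9  12  12  10  22  66 106 111 111]
 [226 225 208 150  70  38  32  29  24  18   8   8  11  10  17  46  86 109 112 112]
 [225 225 222 200 140  82  48  30  14  10   8   9  10  18  39  76 106 112 112 112]
 [224 224 224 220 203 167 137  98  52  38  26  20  27  49  76  96 109 110 110 110]
 [228 228 228 228 227 223 212 185 153 136 104  81  84 100 116 118 120 119 120 118]
 [230 230 230 230 230 230 229 228 226 216 192 175 174 175 175 175 176 175 174 172]]
189.34246575342465 227.02054794520546 183 196 220 233
```

View pics/t4.png

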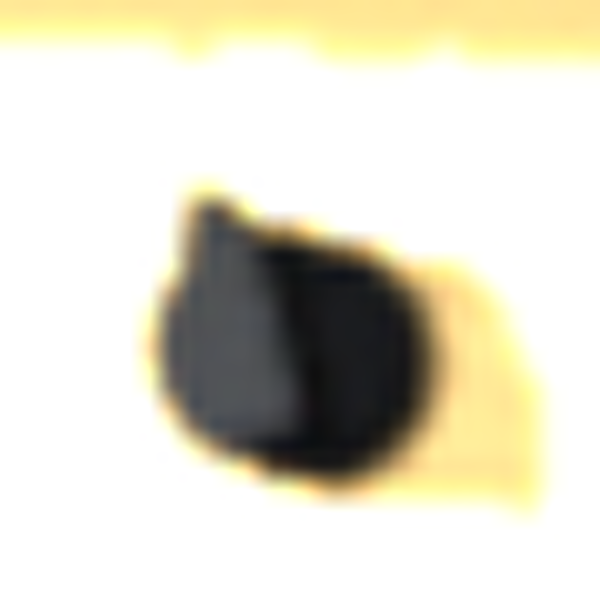

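View pics/t4b.png

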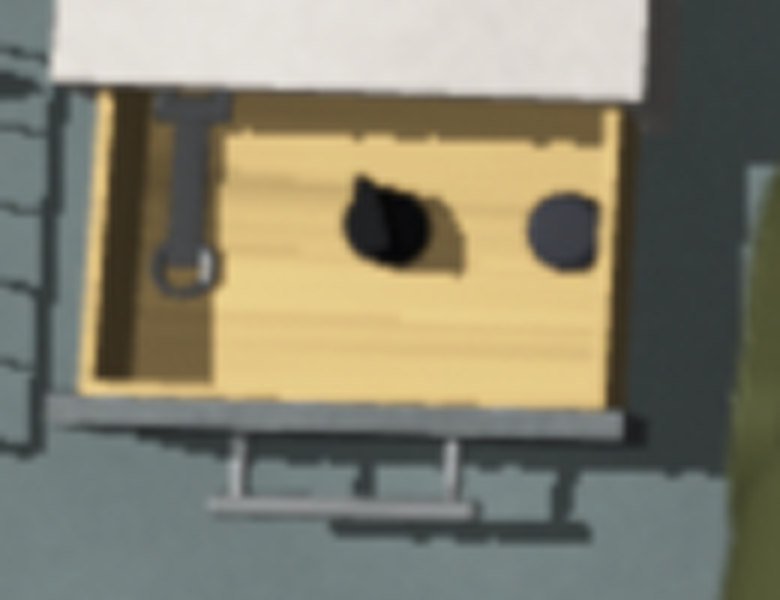

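```bash
cat > k.py <<'E'
from h import *
np.set_printoptions(precision=4,suppress=True,linewidth=200)
L=onz("top",(181.7,227),.04);Rr=onz("top",(196.3,227),.022);B=onz("top",(190,234),.022);Tp=onz("top",(190.5,221.5),.04)
print("L,R",L,Rr,"B,T",B,Tp); c=np.array([(B[0]+Tp[0])/2,(L[1]+Rr[1])/2]);print("centre",c,"diam",L[1]-Rr[1],Tp[0]-B[0])
T=np.load("T4.npy").max(2)
E=[]
for v in range(222,231):
    r=T[v,184:194]
    for j in range(9):
        if r[j]>=22>r[j+1] and j>1: E.append((184+j+(r[j]-22)/(r[j]-r[j+1]),v)); break
E=np.array(E);print(E.T)
W=np.array([onz("top",e,.062) for e in E]); f=np.polyfit(W[:,0],W[:,1],1); print("right edge yaw",np.degrees(np.arctan(f[0])))
y=np.arctan(f[0]); d=np.array([np.cos(y),np.sin(y)]); n=np.array([-d[1],d[0]])
print("edge offset from centre (should be -6mm):",((W[:,:2]-c)@n*1000).round(1))
tip=onz("top",(185.0,219.7),.062); print("tip",tip,"yaw by tip",np.degrees(np.arctan2(*(tip[:2]-c)[::-1])),np.linalg.norm(tip[:2]-c))
E
python3 k.py
```

```text
L,R [0.5717 0.2488 0.04  ] [0.5753 0.2105 0.022 ] B,T [0.5536 0.2282 0.022 ] [0.5889 0.2237 0.04  ]
centre [0.5712 0.2297] diam 0.038349200564058106 0.03538265950130626
[[187.5    187.5217 187.8    188.2727 188.4    188.56   188.9    189.2286 189.2   ]
 [222.     223.     224.     225.     226.     227.     228.     229.     230.    ]]
right edge yaw 16.147913592753383
edge offset from centre (should be -6mm): [-6.7 -6.1 -6.2 -6.9 -6.6 -6.3 -6.6 -6.9 -6.1]
tip [0.5905 0.2339 0.062 ] yaw by tip 12.498653526382745 0.019733765677628842
```

send_rows:
  moves:
    - [0.1, 0.3, 0, 0, 0, -0.039, 0.45]
    - [0.2, 0.6, 0, 0, 0, -0.078, 0.45]
    - [0.3, 0.9, 0, 0, 0, -0.117, 0.45]
    - [0.3, 1, 0, 0, 0, -0.15, 0.45]

```text
time_s: 7.8
ee_pos: [0.51, 0.038, 0.359]
tcp_rot: [0.603, 0.373, -0.6, 0.37]
force: [-0.2, 0.0, 0.5]
width: 0.0389
```

send_rows:
  moves:
    - [0.1, 0.3, 0, 0, 0, -0.039, 0.45]
    - [0.2, 0.6, 0, 0, 0, -0.078, 0.45]
    - [0.3, 0.9, 0, 0, 0, -0.117, 0.45]
    - [0.3, 1, 0, 0, 0, -0.15, 0.45]

```text
time_s: 8.13
ee_pos: [0.539, 0.1457, 0.3595]
tcp_rot: [0.672, 0.23, -0.668, 0.224]
force: [-0.9, -0.1, 0.9]
width: 0.0384
```

```bash
python3 - <<'E'
from h import *
np.set_printoptions(precision=4,suppress=True)
plan((.571,.2295,.3),-75)
E
```

```text
t 8.13 pos [0.539  0.1457 0.3595] F [-0.9 -0.1  0.9] w 0.0384 yaw,x (np.float64(-52.602812210730896), array([ 0.0034,  0.0101, -0.9999])) j [ 0.31  0.21 -0.69  1.73  0.13  1.25 -1.33]
need shift/100mm [ 0.32   0.838 -0.595] turn [-0.003   0.0017 -0.1244]
```

send_rows:
  moves:
    - [0.1, 0.3, -0.1, -0.003, 0.002, -0.035, 0.45]
    - [0.2, 0.6, -0.3, -0.003, 0.002, -0.07, 0.45]
    - [0.32, 0.84, -0.6, -0.003, 0.002, -0.1, 0.45]
    - [0.32, 0.84, -0.6, -0.003, 0.002, -0.124, 0.45]
    - [0.32, 0.84, -0.6, -0.003, 0.002, -0.124, 0.45]
    - [0.32, 0.84, -0.6, -0.003, 0.002, -0.124, 0.45]

```text
time_s: 8.63
ee_pos: [0.5698, 0.2321, 0.2996]
tcp_rot: [-0.7, -0.095, 0.701, -0.095]
force: [0.1, -0.5, -0.3]
width: 0.0382
```

```bash
python3 - <<'E'
from h import *
np.set_printoptions(precision=4,suppress=True)
plan((.571,.2295,.215),-75)
cv2.imwrite("pics/s5.png",cv2.resize(ctrl.camera("scene")[120:280,380:560,::-1],None,fx=4,fy=3.7))
E
```

```text
t 8.63 pos [0.5698 0.2321 0.2996] F [ 0.1 -0.5 -0.3] w 0.0382 yaw,x (np.float64(-74.57457943593228), array([-0.0019,  0.0008, -1.    ])) j [ 0.09  0.39 -0.64  1.65  0.25  1.19 -1.91]
need shift/100mm [ 0.012 -0.026 -0.846] turn [-0.0003 -0.0006 -0.0024]
```

View pics/s5.png

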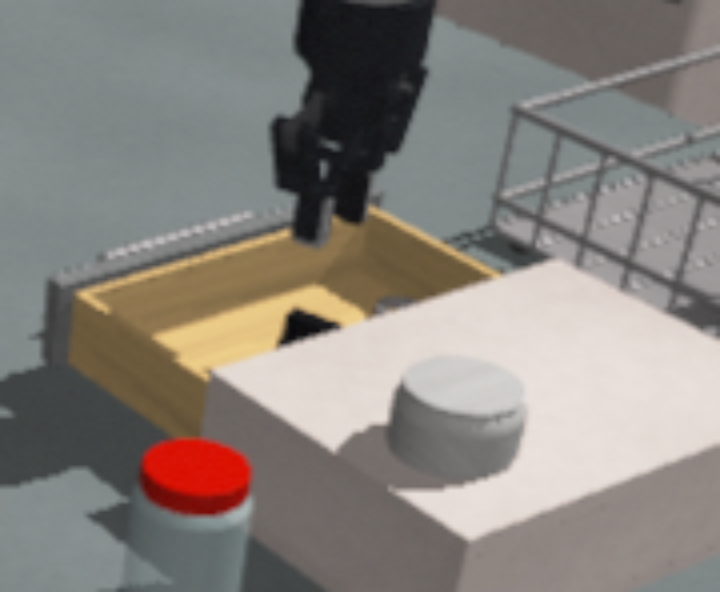

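The fingers are straight above the knob, which shows at (310,325) in the crop. I'll go down and grip.

send_rows:
  moves:
    - [0.01, -0.03, -0.3, 0, 0, -0.002, 0.45]
    - [0.01, -0.03, -0.55, 0, 0, -0.002, 0.45]
    - [0.01, -0.03, -0.75, 0, 0, -0.002, 0.45]
    - [0.01, -0.03, -0.85, 0, 0, -0.002, 0.45]
    - [0.01, -0.03, -0.85, 0, 0, -0.002, 0.45]

```text
time_s: 9.1
ee_pos: [0.5707, 0.227, 0.2146]
tcp_rot: [-0.7, -0.092, 0.702, -0.092]
force: [0.1, -0.0, 1.3]
width: 0.0385
```

send_rows:
  moves:
    - [0, 0, 0, 0, 0, 0, 0.15]
    - [0, 0, 0, 0, 0, 0, 0]
    - [0, 0, 0, 0, 0, 0, 0]
    - [0, 0, 0, 0, 0, 0, 0]
    - [0, 0, 0, 0, 0, 0, 0]

```text
time_s: 9.52
ee_pos: [0.5716, 0.2273, 0.2168]
tcp_rot: [0.702, 0.092, -0.701, 0.092]
force: [-0.8, 0.0, 6.2]
width: 0.0105
```

```bash
python3 - <<'E'
from h import *
np.set_printoptions(precision=4,suppress=True)
plan((.571,.2295,.3),-75)
E
```

```text
t 9.52 pos [0.5716 0.2273 0.2168] F [-0.8  0.   6.2] w 0.0105 yaw,x (np.float64(-75.05144457634162), array([ 0.0014,  0.0001, -1.    ])) j [ 0.07  0.48 -0.61  1.72  0.31  1.04 -1.96]
need shift/100mm [-0.006  0.022  0.832] turn [-0.      0.0005  0.0003]
```

send_rows:
  moves:
    - [0, 0, 0.2, 0, 0, 0, 0]
    - [0, 0, 0.5, 0, 0, 0, 0]
    - [0, 0, 0.8, 0, 0, 0, 0]
    - [0, 0, 1, 0, 0, 0, 0]
    - [0, 0, 1, 0, 0, 0, 0]

```text
time_s: 9.93
ee_pos: [0.5729, 0.2286, 0.3227]
tcp_rot: [0.705, 0.093, -0.697, 0.091]
force: [0.8, 0.4, -0.1]
width: 0.0106
```

send_rows:
  moves:
    - [0, -0.2, 0.3, 0, 0, 0, 0]
    - [0, -0.5, 0.3, 0, 0, 0, 0]
    - [0, -0.8, 0.3, 0, 0, 0, 0]
    - [0, -1, 0.3, 0, 0, 0, 0]

```text
time_s: 10.27
ee_pos: [0.573, 0.1256, 0.353]
tcp_rot: [0.705, 0.091, -0.697, 0.092]
force: [1.4, -0.1, -1.3]
width: 0.0104
```

send_rows:
  moves:
    - [0, -0.3, 0, 0, 0, -0.03, 0]
    - [0, -0.6, 0, 0, 0, -0.06, 0]
    - [0, -0.9, 0, 0, 0, -0.09, 0]
    - [0, -1, 0, 0, 0, -0.1, 0]

```text
time_s: 10.6
ee_pos: [0.5729, 0.0198, 0.3524]
tcp_rot: [0.71, -0.025, -0.703, -0.021]
force: [0.4, -1.5, -1.2]
width: 0.0111
```

```bash
python3 - <<'E'
from h import *
np.set_printoptions(precision=4,suppress=True)
plan((.5545,-.2415,.34),-109)
a=ctrl.camera("scene")[:,:,::-1];b=ctrl.camera("top")[:,:,::-1]
cv2.imwrite("pics/s6.png",a);cv2.imwrite("pics/t6.png",b)
E
```

```text
t 10.6 pos [0.5729 0.0198 0.3524] F [ 0.4 -1.5 -1.2] w 0.0111 yaw,x (np.float64(-93.743113984301), array([ 0.0103, -0.006 , -0.9999])) j [ 0.38  0.23 -0.53  1.71  0.13  1.23 -1.81]
need shift/100mm [-0.184 -2.613 -0.124] turn [ 0.0023  0.003  -0.0848]
```

View pics/s6.png

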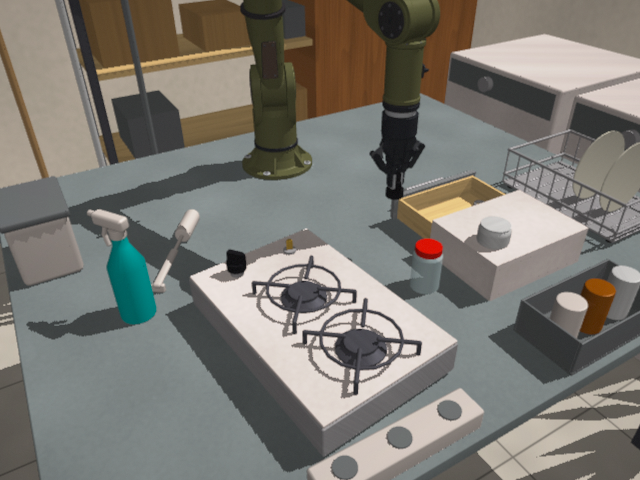

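View pics/t6.png

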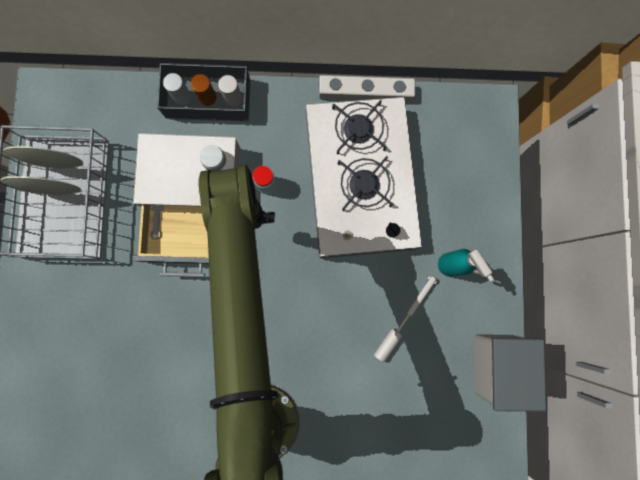

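send_rows:
  moves:
    - [0, -0.3, 0, 0.002, 0.003, -0.03, 0]
    - [-0.05, -0.6, 0, 0.002, 0.003, -0.05, 0]
    - [-0.07, -0.9, 0, 0.002, 0.003, -0.07, 0]
    - [-0.07, -1, 0, 0.002, 0.003, -0.08, 0]

```text
time_s: 11.03
ee_pos: [0.5657, -0.0803, 0.3521]
tcp_rot: [0.698, -0.111, -0.698, -0.111]
force: [0.0, -0.5, -0.8]
width: 0.0109
```

send_rows:
  moves:
    - [-0.02, -0.3, 0, 0, 0, 0, 0]
    - [-0.05, -0.6, 0, 0, 0, 0, 0]
    - [-0.07, -0.9, 0, 0, 0, 0, 0]
    - [-0.07, -1, 0, 0, 0, 0, 0]

```text
time_s: 11.37
ee_pos: [0.5583, -0.1835, 0.3518]
tcp_rot: [-0.698, 0.112, 0.698, 0.111]
force: [-0.3, -1.0, -1.3]
width: 0.0108
```

```bash
python3 - <<'E'
from h import *
np.set_printoptions(precision=4,suppress=True)
plan((.5545,-.2415,.34),-109)
E
```

```text
t 11.37 pos [ 0.5583 -0.1835  0.3518] F [-0.3 -1.  -1.3] w 0.0108 yaw,x (np.float64(-108.16066505833248), array([-0.0005, -0.0024, -1.    ])) j [ 0.59  0.24 -0.37  1.67  0.1   1.24 -1.69]
need shift/100mm [-0.038 -0.58  -0.118] turn [ 0.0007 -0.0002 -0.0047]
```

send_rows:
  moves:
    - [-0.01, -0.25, 0, 0, 0, -0.005, 0]
    - [-0.03, -0.45, 0, 0, 0, -0.005, 0]
    - [-0.04, -0.58, -0.1, 0, 0, -0.005, 0]
    - [-0.04, -0.58, -0.15, 0, 0, -0.005, 0]
    - [-0.04, -0.58, -0.15, 0, 0, -0.005, 0]
    - [-0.04, -0.58, -0.15, 0, 0, -0.005, 0]

```text
time_s: 11.87
ee_pos: [0.5549, -0.2387, 0.3357]
tcp_rot: [-0.697, 0.116, 0.698, 0.116]
force: [0.3, 1.6, -0.1]
width: 0.0104
```

```bash
python3 - <<'E'
from h import *
np.set_printoptions(precision=4,suppress=True)
plan((.5545,-.2415,.34),-109)
a=ctrl.camera("scene")[:,:,::-1];b=ctrl.camera("top")[:,:,::-1]
cv2.imwrite("pics/s7f.png",a);cv2.imwrite("pics/t7f.png",b)
cv2.imwrite("pics/s7.png",cv2.resize(a[190:265,250:340],None,fx=8,fy=8,interpolation=cv2.INTER_CUBIC))
cv2.imwrite("pics/t7.png",cv2.resize(b[190:270,300:410],None,fx=7,fy=7,interpolation=cv2.INTER_CUBIC))
E
```

```text
t 11.87 pos [ 0.5549 -0.2387  0.3357] F [ 0.3  1.6 -0.1] w 0.0104 yaw,x (np.float64(-108.86665582867585), array([-0.0018,  0.0002, -1.    ])) j [ 0.65  0.29 -0.34  1.65  0.1   1.22 -1.61]
need shift/100mm [-0.004 -0.028  0.043] turn [-0.0001 -0.0006 -0.0007]
```

View pics/s7.png

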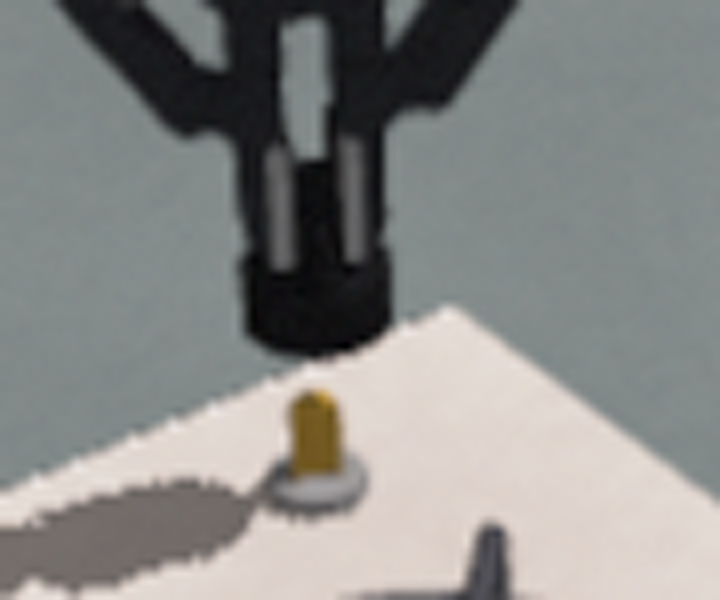

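View pics/t7.png

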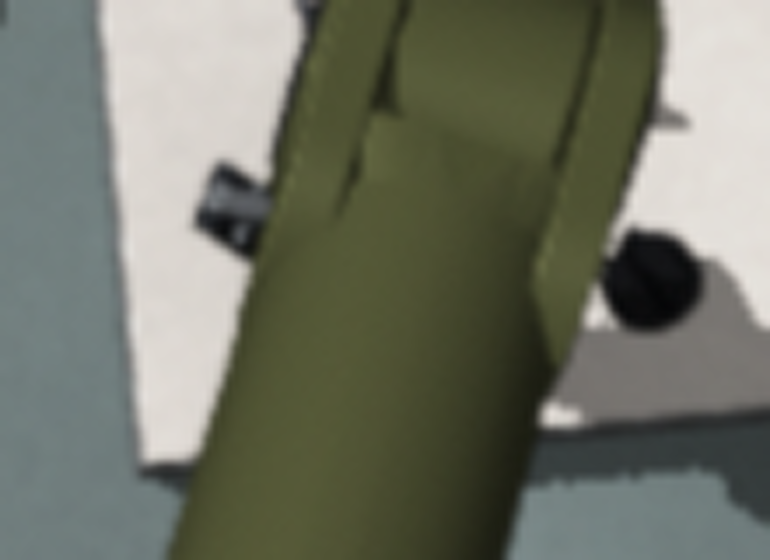

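```bash
python3 - <<'E'
from h import *
np.set_printoptions(precision=4,suppress=True)
a=cv2.imread("pics/s7f.png").astype(float)
k=lambda u,v:(250+u/8-.44,190+v/8-.44)
az=np.radians(-25.8); d=np.array([np.cos(az),np.sin(az)])
zk=.3357-.1948
for nm,u,v,z,r in (("knob",319,355,zk,.020),("collar",318,517,.085,.014),("collar top rim back",318,452,.091,-.014)):
    p=onz("scene",k(u,v),z); print(nm,p[:2]-d*r)
# tip pixel shaft: top of D at back edge of arc(7mm behind axis), z .114
p=onz("scene",k(316,390),.114); print("shaft axis by top back edge",p[:2]+d*.0065)
s=ctrl.observe(); print(s['ee_pos'])
E
```

```text
knob [ 0.5509 -0.2376]
collar [ 0.5504 -0.2402]
collar top rim back [ 0.5562 -0.242 ]
shaft axis by top back edge [ 0.553 -0.24 ]
[ 0.5551 -0.2391  0.3368]
```

send_rows:
  moves:
    - [0, -0.02, 0, 0, 0, 0, 0]
    - [0, -0.025, -0.1, 0, 0, 0, 0]
    - [0, -0.025, -0.2, 0, 0, 0, 0]
    - [0, -0.025, -0.24, 0, 0, 0, 0]
    - [0, -0.025, -0.24, 0, 0, 0, 0]

```text
time_s: 12.38
ee_pos: [0.5543, -0.2414, 0.3105]
tcp_rot: [-0.696, 0.116, 0.699, 0.116]
force: [-0.1, -0.3, -1.1]
width: 0.0104
```

send_rows:
  moves:
    - [0, 0, -0.02, 0, 0, 0, 0]
    - [0, 0, -0.04, 0, 0, 0, 0]
    - [0, 0, -0.06, 0, 0, 0, 0]
    - [0, 0, -0.06, 0, 0, 0, 0]

```text
time_s: 12.72
ee_pos: [0.5542, -0.2412, 0.3043]
tcp_rot: [-0.696, 0.116, 0.699, 0.116]
force: [-0.2, 0.2, -0.9]
width: 0.0107
```

```bash
python3 - <<'E'
from h import *
np.set_printoptions(precision=4,suppress=True)
plan((.5552,-.2417,.3),-109)
print(ctrl.observe()['ft_torque'])
a=ctrl.camera("scene")[:,:,::-1]
cv2.imwrite("pics/s8.png",cv2.resize(a[190:265,250:340],None,fx=8,fy=8,interpolation=cv2.INTER_CUBIC))
E
```

```text
t 12.72 pos [ 0.5542 -0.2412  0.3043] F [-0.2  0.2 -0.9] w 0.0107 yaw,x (np.float64(-108.86362840554615), array([-0.0041,  0.0008, -1.    ])) j [ 0.65  0.31 -0.33  1.68  0.11  1.17 -1.62]
need shift/100mm [ 0.01  -0.005 -0.043] turn [-0.0002 -0.0013 -0.0008]
[0.109  0.1285 0.0048]
```

View pics/s8.png

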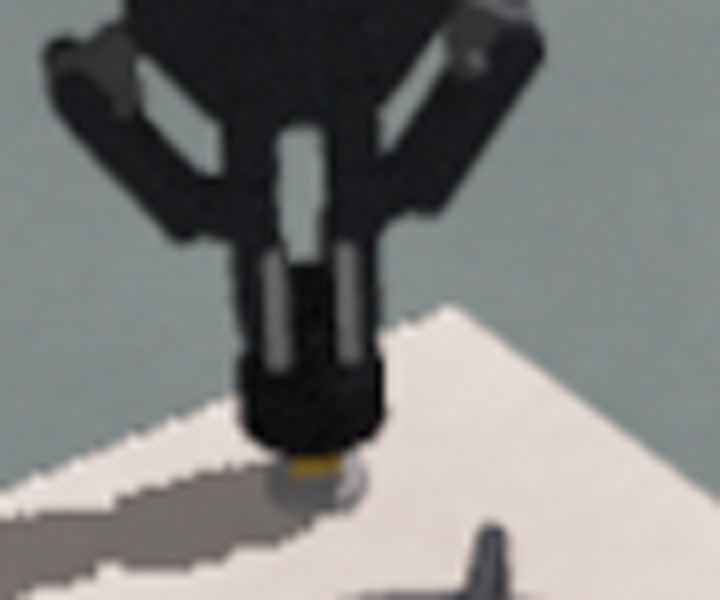

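send_rows:
  moves:
    - [0, 0, -0.02, 0, 0, 0, 0]
    - [0, 0, -0.04, 0, 0, 0, 0]
    - [0, 0, -0.04, 0, 0, 0, 0]

```text
time_s: 13.02
ee_pos: [0.5541, -0.2411, 0.2999]
tcp_rot: [-0.696, 0.116, 0.699, 0.116]
force: [-0.8, 1.2, -0.0]
width: 0.0111
```

send_rows:
  moves:
    - [0, 0, -0.02, 0, 0, 0, 0]
    - [0, 0, -0.04, 0, 0, 0, 0]
    - [0, 0, -0.04, 0, 0, 0, 0]

```text
time_s: 13.27
ee_pos: [0.5541, -0.2412, 0.2954]
tcp_rot: [-0.696, 0.116, 0.699, 0.116]
force: [0.1, 1.1, -1.4]
width: 0.0108
```

It's going in with almost no force. I'll keep pressing against the spring.

send_rows:
  moves:
    - [0, 0, -0.02, 0, 0, 0, 0]
    - [0, 0, -0.03, 0, 0, 0, 0]
    - [0, 0, -0.03, 0, 0, 0, 0]

```text
time_s: 13.52
ee_pos: [0.5542, -0.2411, 0.2929]
tcp_rot: [-0.696, 0.116, 0.699, 0.116]
force: [-1.7, 1.7, 4.4]
width: 0.0107
```

send_rows:
  moves:
    - [0, 0, -0.02, 0, 0, 0, 0]
    - [0, 0, -0.03, 0, 0, 0, 0]
    - [0, 0, -0.03, 0, 0, 0, 0]

```text
time_s: 13.77
ee_pos: [0.5542, -0.2411, 0.2904]
tcp_rot: [-0.696, 0.116, 0.699, 0.116]
force: [-3.1, 1.3, 6.0]
width: 0.0106
```

send_rows:
  moves:
    - [0, 0, -0.015, 0, 0, 0, 0]
    - [0, 0, -0.02, 0, 0, 0, 0]
    - [0, 0, -0.02, 0, 0, 0, 0]

```text
time_s: 14.02
ee_pos: [0.5542, -0.241, 0.2892]
tcp_rot: [-0.696, 0.116, 0.699, 0.116]
force: [-2.3, 1.0, 6.3]
width: 0.0108
```

```bash
python3 - <<'E'
from h import *
np.set_printoptions(precision=4,suppress=True)
plan((.5552,-.2417,.288),-109)
print(ctrl.observe()['ft_torque'])
a=ctrl.camera("scene")[:,:,::-1]
cv2.imwrite("pics/s9.png",cv2.resize(a[190:265,250:340],None,fx=8,fy=8,interpolation=cv2.INTER_CUBIC))
E
```

```text
t 14.02 pos [ 0.5542 -0.241   0.2892] F [-2.3  1.   6.3] w 0.0108 yaw,x (np.float64(-108.85310985425257), array([-0.0041,  0.0004, -1.    ])) j [ 0.64  0.33 -0.33  1.7   0.12  1.14 -1.62]
need shift/100mm [ 0.01  -0.007 -0.012] turn [-0.0001 -0.0013 -0.0008]
[0.3362 0.7329 0.0214]
```

View pics/s9.png

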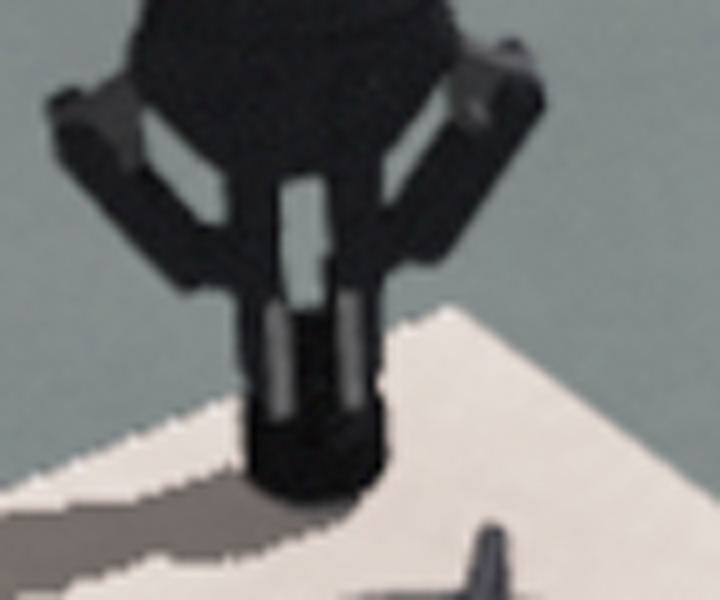

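send_rows:
  moves:
    - [0, 0, -0.015, 0, 0, 0, 0]
    - [0, 0, -0.02, 0, 0, 0, 0]
    - [0, 0, -0.02, 0, 0, 0, 0]

```text
time_s: 14.32
ee_pos: [0.5542, -0.241, 0.2881]
tcp_rot: [-0.696, 0.116, 0.699, 0.116]
force: [-3.5, 2.2, 7.0]
width: 0.0108
```

send_rows:
  moves:
    - [0, 0, -0.015, 0, 0, 0, 0]
    - [0, 0, -0.02, 0, 0, 0, 0]
    - [0, 0, -0.02, 0, 0, 0, 0]

```text
time_s: 14.57
ee_pos: [0.5542, -0.2409, 0.2877]
tcp_rot: [-0.696, 0.116, 0.699, 0.115]
force: [-5.2, 3.3, 9.9]
width: 0.0109
```

send_rows:
  moves:
    - [0, 0, -0.02, 0, 0, 0, 0]
    - [0, 0, -0.03, 0, 0, 0, 0]
    - [0, 0, -0.03, 0, 0, 0, 0]
    - [0, 0, -0.03, 0, 0, 0, 0]

```text
time_s: 14.9
ee_pos: [0.5542, -0.2408, 0.2876]
tcp_rot: [-0.696, 0.117, 0.699, 0.115]
force: [-6.8, 2.7, 15.8]
width: 0.0103
```

send_rows:
  moves:
    - [0, 0, -0.03, 0, 0, 0, 0]
    - [0, 0, -0.03, 0, 0, 0, 0]
    - [0, 0, -0.03, 0, 0, 0, 0]
    - [0, 0, -0.03, 0, 0, 0, 0]
    - [0, 0, -0.03, 0, 0, 0, 0]
    - [0, 0, -0.03, 0, 0, 0, 0]

```text
time_s: 15.4
ee_pos: [0.5542, -0.2406, 0.2876]
tcp_rot: [-0.696, 0.117, 0.699, 0.115]
force: [-7.1, 3.1, 16.7]
width: 0.0108
```

```bash
python3 - <<'E'
from h import *
np.set_printoptions(precision=4,suppress=True)
plan((.5552,-.2417,.288),-109)
a=ctrl.camera("scene")[:,:,::-1];b=ctrl.camera("top")[:,:,::-1]
cv2.imwrite("pics/s10.png",a);cv2.imwrite("pics/t10.png",b)
k=b[225:290,150:230]; print(onz("top",(186,274),.0625))
plan((.5552,-.2417,.288),-109)
E
```

```text
t 15.4 pos [ 0.5542 -0.2406  0.2876] F [-7.1  3.1 16.7] w 0.0108 yaw,x (np.float64(-108.86250959289062), array([-0.0035, -0.0021, -1.    ])) j [ 0.64  0.33 -0.33  1.7   0.12  1.14 -1.62]
need shift/100mm [ 0.01  -0.011  0.004] turn [ 0.0007 -0.0011 -0.0008]
[0.4317 0.2225 0.0625]
t 15.5 pos [ 0.5542 -0.2406  0.2876] F [-7.2  3.5 16.5] w 0.0107 yaw,x (np.float64(-108.86164258690762), array([-0.0035, -0.0021, -1.    ])) j [ 0.64  0.33 -0.33  1.7   0.12  1.14 -1.62]
need shift/100mm [ 0.01  -0.011  0.004] turn [ 0.0007 -0.0011 -0.0008]
```

View pics/s10.png

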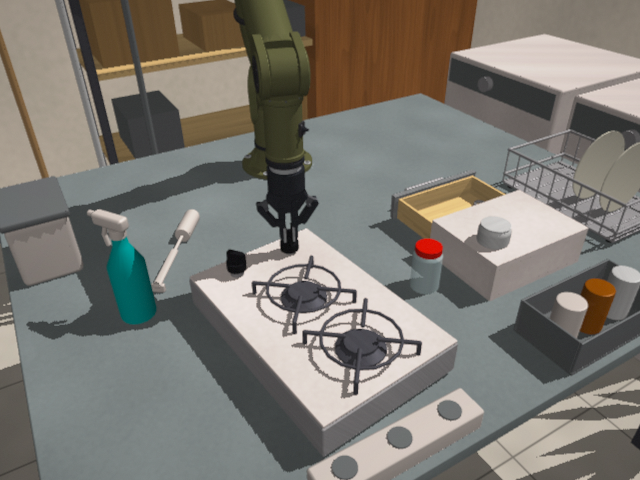

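View pics/t10.png

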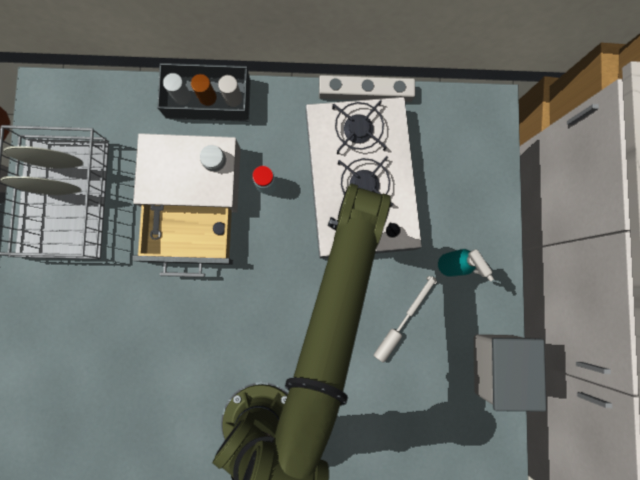

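The knob is held pressed in at (290,245) in the scene view, and the drawer is out with its handle at (186,274) in the top view. The bystanders haven't moved. I'll hand the job in.

```bash
python3 -c "
from cell import ctrl
print(ctrl.close_job()); s=ctrl.observe(); print(s['ee_pos'],s['force'],s['width'])"
```

```text
the job is handed in; nothing more can be done
None
the job is handed in; nothing more can be done
```

I pulled the drawer out to its stop and left it there. I then took out the spare knob, turned it by about 34° to match the shaft's flat (measured at about -19°), and pushed it home. I handed the job in at 15.5 s with the knob still gripped and pressed to the bottom; no verdict is reported.

**Drawer:** the pull force rose to 28 N at the stop, with the handle at x≈0.425 m. The last picture still shows it there, at about 0.43 m.

**Knob:** it slid onto the shaft with almost no force. The spring then pushed back with about 4 N near the home height, rising to about 7 N. The tool stopped at z = 0.2876 m, about 6 mm below home, while the force rose to 16.5 N, so the shaft is at the bottom.

**Bystanders:** the spray bottle, jar, brush and tin look unmoved in both last pictures.

**Checks that disagreed or were left open:**
- The finger opening reads about 1–2 mm less than the real thickness of the knob and of the handle.
- A small sideways load of about 7–8 N remains on the knob.
- My measurements of the knob's position along its grip bar were a few millimetres off the given sizes (35 mm instead of 40 for the skirt, 20 instead of 23.5 to the point). I centred it on the shaft with a camera check just before the push.

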